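Set out the self-service bread rack before opening

ROBOT

A 6-joint arm with a two-finger parallel gripper is mounted at the origin on the work surface. World frame = base frame: x ahead of the robot, y to its left, z up, the work surface at z = 0. Lengths are in mm, angles in rad, forces in N, time in s.
With the tool pointing down it reaches from about 200 to 875 mm from the base axis. Payload 3.4 kg.
Tool frame: the origin (TCP) lies on the centre line of the jaws, within the pads' length; the fingertips stand 25 mm ahead of it and the grasp point (between the pads) lies 6 mm ahead of it; z points along the fingers, y is the line along which they close (so a half turn about z gives the same grasp; the last joint's range is limited). The gripper opens to 94 mm and grips with 3 to 60 N. Pads are 16 mm wide; open, the fingers measure 119 mm over their backs; the gripper's body (75 mm by 177 mm) begins 78 mm behind the grasp point.
Start: joints at [-1.281, 0.276, 1.505, -0, 1.361, -0.121], TCP at [229.625, -527.196, 230.493] pointing down, gripper open.
Joint ranges: [-2.89, 2.89], [-0.75, 2.08], [0.22, 2.7], [-1.18, 4.32], [0.11, 2.71], [-2.7, 2.7]. Speed limits (rad/s): [2.57, 2.57, 3.14, 3.14, 3.14, 3.14].

INTERFACE

Orientations are given as a unit quaternion [w, x, y, z].
In Python, from rig import robot, camera, boxes_of, masks_of gives the robot as it stands. The module is installed in compiled form; this text tells all that it offers.
- The arm moves only by the tool send_rows, never from a script. Its argument "steps" is a list of rows, each a list of 7 numbers: the shift along the tool's x, y, z in m, then the turn, a rotation vector about the tool's x, y, z in degrees, then the opening, from -1 (shut) to 1 (fully open). In form: [[x, y, z, rx, ry, rz, grip], ...]. A call has exactly 5 rows; each row shifts and turns the commanded pose from where the row before left it, along the tool's axes as they then stand; what a row does not reach is not made up. A row lasts 1/8 s, in which the tool goes at most 62.5 mm and 10.7 degrees, less where a joint would pass 70% of its speed; a pose out of reach is approached as far as the arm can. A call with a gripper value outside its range is refused whole. The fingers move at their own pace and stop on an object; the grip force is fixed at half the most. Time passes only in rows, so rows that do not move let the fingers close, or fill a call up. It gives the time, the measured TCP pose, the force, the opening and the grip force at its end, in the units of the state.
- robot.read_state(): the state, without advancing time (a new reading comes with each control period).
- camera(name): name is "side" or "top"; returns a dict with "color" (420x560x3 uint8, blue, green, red), "range_z" (420x560 float32, mm along the optical axis (not along the pixel's ray), 0 where there is no reading), "K" (3x3 intrinsics, pixels), "distortion" ([k1, k2, p1, p2, k3] as OpenCV has them; the pictures are not rectified), "cam_to_world" (4x4, takes a point from camera to world coordinates). Camera axes: x right, y up, looking along -z (the intrinsics and any distortion apply to the point x, -y, -z); pixel columns grow to the right and rows downward; lengths in mm; the calibration is good to about 2 mm. A picture is of the moment at which its call begins.
- robot.hand_in(): hands the job in; it is judged then, once.
Trained networks look in the newest picture that a camera, given by its name, has taken for a name from the list of things; names that differ only in an ending like _2 or _b are one class to them, and where a whole thing is asked for, a point or a joint stands for the part that bears it (a point fixed in the world has none). Each returns a list of dicts, best first, with "score" (0 to 1); they miss things now and then, are a little off and sometimes report something else, mostly with a low value. They report only what shows in the picture. A call takes as long as a camera call.
- boxes_of(name, camera): "bbox" ([centre column, centre row, width, height] in pixels, round what is visible of it).
- masks_of(name, camera): "mask" (420x560 bool, what is visible of it) and "bbox" ([centre column, centre row, width, height] in pixels, round what is visible of it).
The state is a dict: "t": time; "q": joint angles; "qd": joint speeds; "joint_efforts": joint torques, N m; "position": TCP position; "orientation": TCP orientation; "contact_force": force on the tool from outside, world axes, zero at the start; "wrist_torque": the same for the moment, N m; "opening": opening from 0.0 (shut) to 1.0 (fully open); "finger_force": force on a finger pad.
Only numpy, scipy, OpenCV 4.12 (cv2) and the standard library are available. Lean on these libraries where they do the work, as an engineer would, in place of code of your own. Each camera call takes 0.05 s, during which the arm holds its last target. There are 200 camera calls.

TASK

Set out the bread rack for opening: stand the sesame roll behind the yellow price ticket and the dark rye roll behind the brown one, each centred on its ticket and about 15 mm clear of it on the robot's side, and lay the long roll midway between the two round ones and level with them, pointing straight away from you, parallel to the rack's short sides. Lay the clean tongs, the pair locked shut, flat along the tong rest and centred on it; the pair sprung open is used, so leave it where it lies. Do not shift the tickets or the jam jar, and let go of everything when you are done.

Things in the scene. Friction and masses are not known exactly. Their poses are not given: they have to be found in the camera images.
- sesame_roll: Round golden bread roll with cream sesame seeds, 62 mm across at its widest (20 mm up), 48 mm high, domed, flat foot. Origin: centre of underside, z up. 60 g, stiff crust. Starts with the other two breads, about 85 mm apart in a row along y, on a dark baking sheet (floor 3 mm, rim 8 mm above the counter) on the other side of the middle from the rack.
- rye_roll: Round dark-brown rye roll with a white floury cross on top; shape as the sesame roll: 62 mm across, 48 mm high, flat foot. Origin: centre of underside. 70 g. Starts on the baking sheet.
- long_roll: Long golden-brown roll with three pale diagonal slashes, 130 mm long (its x), 46 to 48 mm wide at the middle (its y), 46 mm high, flat foot, ends alike. Origin: centre of underside, z up. About 90 g. Starts on the baking sheet, roughly along the world x.
- tongs_shut: Steel serving tongs locked shut, lying on their side on the counter at the far left or right: two parallel arms, 28 mm over both, 18 mm high, about 180 mm long plus a pull tab with a red ring. Origin: underside, midway between the arms, near the centre of mass, good to grip across the arms; x runs from hinge to jaws. About 90 g. Clean.
- tongs_open: The same steel tongs sprung open into a V, about 100 mm wide over the jaws, lying on the counter at the other far side. Origin: underside, between the arms, 80 mm from the hinge; x from hinge to jaws. Used: leave alone.
- rack: Fixed flat bread rack: wooden frame 220 mm (its x) by 310 mm (its y), top 34 mm above the counter; steel rods 20 mm apart run along y inside it. Bread stands on the rods, whose tops are 28 mm above the counter. Origin: centre of underside; x points away from the robot, y left. The short sides run along x.
- ticket_yellow: Price-ticket stand with a yellow-edged card, standing on the rods near the rack's far side: base 40 mm (x) by 60 mm (y) by 8 mm, card sloping up to 48 mm high above the base's underside and 2 mm past its rear edge. Origin: centre of underside; axes as the rack's. Loose, 150 g. Behind it means its -x side, towards the robot.
- ticket_brown: The same ticket stand with a dark-brown-edged card, about 190 mm to the left or right of the yellow one. Same axes and sizes.
- rest: Fixed steel tong rest on the counter beyond the rack: block 120 mm (its x) by 66 mm (its y), flat top 14 mm above the counter, black pad in the middle; four corner studs (50 mm from the middle along x, 24 to 32 mm along y) rise to 24 mm. Tongs lie along its x between the studs, overhanging both ends, jaws either way. Origin: centre of underside.
- jam_jar: Closed jar of red jam with a brass lid, 60 mm across, 75 mm high, on the counter far ahead near the middle. Origin: centre of underside. Not part of the job.

How it is judged (in metres and radians):
At the end, for the whole second after the job is handed in: Rolls upright on the rods, 52-81 mm behind their own ticket's centre, 13 mm sideways; long roll midway (13 mm), level (20 mm), within 0.2 rad; shut tongs flat on rest (13 mm across, 25 along, 0.2 rad); all at rest; tickets within 12 mm, jar and open tongs within 20 mm of their starts (y of sesame_roll in the frame of ticket_yellow between -0.013 and 0.013 m and x of sesame_roll in the frame of ticket_yellow between -0.081 and -0.052 m and z of sesame_roll in the frame of rack between 0.023 and 0.034 m and angle between each of sesame_roll, rye_roll, long_roll's own z axis and vertical below 0.15 rad and y of rye_roll in the frame of ticket_brown between -0.013 and 0.013 m and x of rye_roll in the frame of ticket_brown between -0.081 and -0.052 m and z of rye_roll in the frame of rack between 0.023 and 0.034 m and y of long_roll in the frame of ticket_yellow between -0.12 and 0.12 m and (y of long_roll in the frame of ticket_yellow above 0.079 m or y of long_roll in the frame of ticket_yellow below -0.079 m) and x of long_roll in the frame of ticket_yellow between -0.086 and -0.044 m and y of long_roll in the frame of ticket_brown between -0.12 and 0.12 m and (y of long_roll in the frame of ticket_brown above 0.079 m or y of long_roll in the frame of ticket_brown below -0.079 m) and x of long_roll in the frame of ticket_brown between -0.086 and -0.044 m and z of long_roll in the frame of rack between 0.023 and 0.034 m and angle between the x axis of long_roll and the x axis of rack, either way round below 0.2 rad and x of tongs_shut in the frame of rest between -0.025 and 0.025 m and y of tongs_shut in the frame of rest between -0.013 and 0.013 m and z of tongs_shut in the frame of rest between 0.01 and 0.018 m and angle between tongs_shut's own z axis and vertical below 0.12 rad and angle between the x axis of tongs_shut and the x axis of rest, either way round below 0.2 rad and linear speed of each of sesame_roll, rye_roll, long_roll, tongs_shut below 0.02 m/s and angular speed of each of sesame_roll, rye_roll, long_roll, tongs_shut below 0.3 rad/s and distance of each of ticket_yellow, ticket_brown from where it was at the start of the episode below 0.012 m and distance of each of tongs_open, jam_jar from where it was at the start of the episode below 0.02 m); the robot touches nothing.
It fails at once if ticket_yellow is moved more than 15 mm from its start (distance of ticket_yellow from where it was at the start of the episode above 0.015 m).
It fails at once if ticket_brown is moved more than 15 mm from its start (distance of ticket_brown from where it was at the start of the episode above 0.015 m).
It fails at once if tongs_open is moved more than 20 mm from its start (distance of tongs_open from where it was at the start of the episode above 0.02 m).
It fails at once if jam_jar is moved more than 20 mm from its start (distance of jam_jar from where it was at the start of the episode above 0.02 m).
It also fails if it takes over 99 s, if anything falls off the work surface, if the arm or the gripper's body presses on something with over 40 N, if the wrist force passes 120 N, or if a joint passes its speed limit or range.

## Working session

There is one attempt and no reset: what is moved stays moved. The work goes in short steps, Python scripts to look and compute and a tool call to move; the robot and the scene stay as the last step left them, time stands still between calls to the robot, and variables do not carry over. Pictures are saved under pics/ and viewed, at most 14 in all, crops included, and the job is handed in when it is done.

Besides the shell and the picture viewer there is one more tool, called after "Emit:" as name([rows], argument=value, ...), one row to a line, values as JSON. send_rows: Moves the arm, as the interface text tells. Its arguments: {"type":"object","properties":{"steps":{"type":"array","items":{"type":"array","items":{"type":"number"}}}},"required":["steps"]}

```bash
mkdir -p pics; cat > h.py <<'E'
import numpy as np, cv2
from rig import robot, camera, boxes_of, masks_of
def cloud(im):
    K=np.array(im["K"]);d=np.array(im["distortion"],float);z=im["range_z"].astype(float)
    h,w=z.shape
    uv=np.stack(np.meshgrid(np.arange(w),np.arange(h)),-1).reshape(-1,1,2).astype(float)
    n=cv2.undistortPoints(uv,K,d).reshape(h,w,2)
    P=np.stack([n[...,0]*z,-n[...,1]*z,-z,np.ones_like(z)],-1)@np.array(im["cam_to_world"]).T
    P=P[...,:3];P[z<=0]=np.nan
    return P
NAMES="sesame_roll rye_roll long_roll tongs_shut tongs_open rack ticket_yellow ticket_brown rest jam_jar".split()
def rep(cam,names=NAMES,pct=True):
    im=camera(cam);P=cloud(im)
    for n in names:
        for m in masks_of(n,cam)[:2]:
            q=P[m["mask"]];q=q[~np.isnan(q[:,0])]
            if len(q)<5: print(n,m["score"],"few");continue
            zt=np.percentile(q[:,2],97)
            r=cv2.minAreaRect(q[:,:2].astype(np.float32))
            t=q[q[:,2]>zt-15]
            lo,hi=np.percentile(q,[2],axis=0)[0],np.percentile(q,[98],axis=0)[0]
            print(n,round(m["score"],2),"bb",np.round(m["bbox"]),"lo",lo.round(),"hi",hi.round(),"mid",((lo+hi)/2).round(1),"rect",np.round(r[0],1),np.round(r[1]),round(r[2],1),"topmean",t.mean(0).round(1))
    return im,P
E
python3 - <<'E'
from h import *
for c in("top","side"):
    print(c);im,P=rep(c);cv2.imwrite(f"pics/{c}0.png",im["color"]);print(np.array(im["cam_to_world"]).round(2)[:3].tolist())
print(robot.read_state())
E
```

```text
top
sesame_roll 0.69 bb [350. 264.  27.  23.] lo [ 469. -190.   25.] hi [ 524. -138.   52.] mid [ 496.2 -164.1   38.2] rect [ 496.9 -165.1] [58. 59.] 59.6 topmean [ 496.4 -165.    44.8]
sesame_roll 0.41 bb [209. 220.  47.  30.] lo [607. 125.   4.] hi [672. 239.  23.] mid [639.5 181.7  13.4] rect [642.4 182.8] [ 71. 121.] 1.8 topmean [639.1 181.6  13.3]
rye_roll 0.89 bb [317. 269.  21.  27.] lo [ 465. -109.   26.] hi [519. -55.  53.] mid [492.2 -82.   39.6] rect [492.4 -82.7] [59. 60.] 2.5 topmean [491.9 -82.1  45.6]
long_roll 0.92 bb [388. 275.  18.  50.] lo [ 404. -273.    5.] hi [ 523. -230.   50.] mid [ 463.6 -251.3   27.4] rect [ 463.6 -252.2] [129.  47.] 0.8 topmean [ 464.7 -250.7   43.8]
tongs_shut 0.79 bb [456. 256.  24.  72.] lo [ 408. -446.    2.] hi [ 576. -418.   21.] mid [ 491.9 -431.8   11.4] rect [ 490.7 -433.2] [180.  32.] 1.0 topmean [ 494.  -431.1   15.8]
tongs_open 0.8 bb [118. 287.  42.  77.] lo [407. 371.  -1.] hi [579. 457.  19.] mid [493.  414.    9.2] rect [489.8 425.1] [ 96. 183.] 81.7 topmean [492.4 423.   14.2]
rack 0.94 bb [212. 287. 138. 108.] lo [374.  29
[... 2835 characters left out ...]
t': 1.1, 'q': array([-1.28101751e+00,  2.75884942e-01,  1.50491308e+00,  2.39696256e-05,
        1.36071329e+00, -1.20988227e-01]), 'qd': array([ 0.00057033,  0.00088513,  0.00091598, -0.00105931,  0.00019181,
        0.00115246]), 'joint_efforts': array([-1.16310737e-03, -4.04483736e+01, -2.37499148e+01,  6.99840439e-02,
        2.50121544e-02,  5.93030435e-06]), 'position': array([ 229.62002503, -527.18483196,  230.49638404]), 'orientation': array([3.95360859e-05, 9.78983349e-01, 2.03940189e-01, 1.51078832e-05]), 'contact_force': array([-0.52098079,  0.04616869, -0.70063799]), 'wrist_torque': array([-0.03592408, -0.02234301, -0.00537405]), 'finger_force': 0.0, 'opening': 0.999945701633223}
```

```bash
python3 - <<'E'
import cv2
a=cv2.imread("pics/top0.png")[130:350,90:490];cv2.imwrite("pics/t0c.png",cv2.resize(a,None,fx=2,fy=2,interpolation=3))
E
```

```text
(no output)
```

View pics/t0c.png

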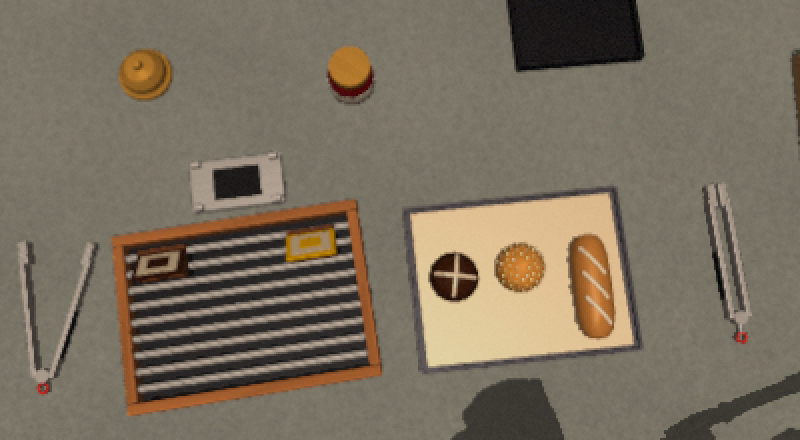

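```bash
python3 - <<'E'
from h import *
def rect(q):
    r=cv2.minAreaRect(q[:,:2].astype(np.float32));return np.round(r[0],1),np.round(r[1]),round(r[2],2)
for c in("top","side"):
    im=camera(c);P=cloud(im)
    def get(n,lo,hi,box=None):
        ms=masks_of(n,c)
        if not ms:return None
        q=P[ms[0]["mask"]];q=q[(q[:,2]>lo)&(q[:,2]<hi)];return q
    for n,lo,hi in(("tongs_shut",8,25),("rest",9,18),("rack",31.5,38),("ticket_yellow",30,90),("ticket_brown",30,90),("jam_jar",68,90)):
        q=get(n,lo,hi)
        if q is None or len(q)<6: print(c,n,None);continue
        d=q[:,:2]-q[:,:2].mean(0);w,v=np.linalg.eigh(d.T@d);a=np.degrees(np.arctan2(v[1,1],v[0,1]))
        print(c,n,len(q),"rect",*rect(q),"pca",round(a,1),"mean",q.mean(0).round(1))
        if n=="rack":
            # right/left side rails line fits
            for s in(0,1):
                y0=np.percentile(q[:,1],1 if s==0 else 99)
                t=q[(abs(q[:,1]-y0)<14)];f=np.polyfit(t[:,0],t[:,1],1);print("  rail",round(y0),"slope deg",np.degrees(f[0]).round(2))
            for s in(1,99):
                x0=np.percentile(q[:,0],s);t=q[abs(q[:,0]-x0)<16];f=np.polyfit(t[:,1],t[:,0],1);print("  end",round(x0),np.degrees(f[0]).round(2))
E
```

```text
top tongs_shut 640 rect [ 490.4 -432.4] [179.  33.] 1.87 pca -179.1 mean [ 491.7 -431.6   16.4]
top rest 1068 rect [639.9 182.6] [ 66. 121.] 2.31 pca 92.2 mean [639.5 182.3  13. ]
top rack 1699 rect [481.3 178.7] [220. 310.] 3.92 pca 91.0 mean [478.5 174.9  33.6]
  rail 22 slope deg 2.34
  rail 335 slope deg 2.52
  end 365 -2.43
  end 596 -2.4
top ticket_yellow 370 rect [547.9  90. ] [41. 58.] 4.79 pca 91.2 mean [545.5  90.6  54.4]
top ticket_brown 424 rect [540.7 277. ] [42. 61.] 3.6 pca 93.5 mean [538.6 274.4  52.1]
top jam_jar 318 rect [761.4  24.3] [49. 51.] 22.6 pca 116.9 mean [760.5  24.3  74. ]
side tongs_shut 367 rect [ 493.7 -429.1] [178.  35.] 0.68 pca -179.5 mean [ 494.6 -427.3   14. ]
side rest 1279 rect [640.7 185.1] [ 66. 122.] 2.08 pca 92.5 mean [639.6 188.5  12.5]
side rack 1827 rect [481.3 182. ] [221. 311.] 3.69 pca 95.1 mean [478.2 218.6  32.8]
  rail 26 slope deg 2.39
  rail 339 slope deg 2.49
  end 367 -2.34
  end 596 -2.48
side ticket_yellow 487 rect [550.1  79.7] [42. 90.] 2.95 pca 97.7 mean [547.2  99.5  49.5]
side ticket_brown 298 rect [494.5 -71.8] [45. 58.] 87.46 pca 176.7 mean [494.1 -68.5  42. ]
side jam_jar 275 rect [762.9  27.6] [49. 53.] 29.02 pca 104.8 mean [761.8  29.4  73.1]
```

Emit:
send_rows([
  [0,0,0.02,0,0,9,1],
  [0,0,0.02,0,0,9,1],
  [0,0,0.02,0,0,4.5,1],
  [0.045,-0.015,0.01,0,0,0,0],
  [0.045,-0.015,0.01,0,0,0,0],
])

```text
t: 2.42
position: [319.6, -495.6, 150.0]
orientation: [0.0, 1.0, 0.008, 0.0]
contact_force: [1.2, 0.3, -0.5]
opening: 0.822
finger_force: 0.0
```

Emit:
send_rows([
  [0.045,-0.015,0.005,0,0,0,0],
  [0.045,-0.015,0.005,0,0,0,0],
  [0.045,-0.015,0,0,0,0,0],
  [0.038,-0.0165,0,0,0,0,0],
  [0,0,0,0,0,0,0],
])

```text
t: 3.05
position: [493.4, -429.5, 140.2]
orientation: [-0.0, 1.0, 0.011, 0.0]
contact_force: [0.3, 0.1, -0.8]
opening: 0.501
finger_force: 0.0
```

Emit:
send_rows([
  [0,0,0.04,0,0,0,0],
  [0,0,0.04,0,0,0,0],
  [0,0,0.022,0,0,0,0],
  [0,0,0.01,0,0,0,0],
  [0,0,0,0,0,0,0],
])

```text
t: 3.68
position: [490.2, -431.3, 28.3]
orientation: [-0.0, 1.0, 0.009, -0.0]
contact_force: [-0.7, 0.1, 0.1]
opening: 0.501
finger_force: 0.0
```

Emit:
send_rows([
  [0,0,0,0,0,0,-1],
  [0,0,0,0,0,0,-1],
  [0,0,0,0,0,0,-1],
  [0,0,0,0,0,0,-1],
  [0,0,-0.01,0,0,0,-1],
])

```text
t: 4.3
position: [490.4, -430.3, 38.0]
orientation: [-0.001, 1.0, 0.009, -0.001]
contact_force: [-0.1, -0.6, -1.2]
opening: 0.296
finger_force: 30.0
```

Emit:
send_rows([
  [0,0,-0.04,0,0,0,-1],
  [0,0,-0.04,0,0,0,-1],
  [0.0134,-0.051,-0.03,0,0,0,-1],
  [0.0134,-0.051,0,0,0,0,-1],
  [0.0134,-0.051,0,0,0,0,-1],
])

```text
t: 4.92
position: [528.6, -275.9, 149.2]
orientation: [0.0, 1.0, 0.009, 0.001]
contact_force: [0.4, -0.1, -0.2]
opening: 0.299
finger_force: 30.0
```

Emit:
send_rows([
  [0.0134,-0.051,0,0,0,0,-1],
  [0.0134,-0.051,0,0,0,0,-1],
  [0.0134,-0.051,0,0,0,0,-1],
  [0.0134,-0.051,0,0,0,0,-1],
  [0.0134,-0.051,0,0,0,0,-1],
])

```text
t: 5.55
position: [590.8, -19.3, 148.6]
orientation: [0.0, 1.0, 0.009, 0.0]
contact_force: [-0.3, -0.1, -0.7]
opening: 0.292
finger_force: 30.0
```

Emit:
send_rows([
  [0.0134,-0.051,0,0,0,0,-1],
  [0.0134,-0.051,0,0,0,0,-1],
  [0.0134,-0.051,0,0,0,0,-1],
  [0.0134,-0.051,0,0,0,0,-1],
  [0,0,0,0,0,-9,-1],
])

```text
t: 6.18
position: [640.9, 188.1, 148.1]
orientation: [-0.001, 0.996, 0.092, 0.0]
contact_force: [-0.2, -0.0, -0.6]
opening: 0.295
finger_force: 30.0
```

Emit:
send_rows([
  [0,0,0,0,0,-9,-1],
  [0,0,0,0,0,-9,-1],
  [0,0,0,0,0,-9,-1],
  [0,0,0,0,0,-9,-1],
  [0,0,0,0,0,-9,-1],
])

```text
t: 6.8
position: [640.3, 183.9, 148.4]
orientation: [-0.0, 0.886, 0.464, -0.0]
contact_force: [0.4, -0.5, -1.3]
opening: 0.292
finger_force: 30.0
```

Emit:
send_rows([
  [0,0,0,0,0,-9,-1],
  [0,0,0,0,0,-9,-1],
  [0,0,0,0,0,-9,-1],
  [0,0,0,0,0,-9,-1],
  [0,0,0,0,0,-1.4,-1],
])

```text
t: 7.42
position: [640.3, 183.9, 148.4]
orientation: [-0.0, 0.692, 0.722, -0.0]
contact_force: [-0.1, 0.2, -0.4]
opening: 0.296
finger_force: 30.0
```

```bash
python3 - <<'E'
from h import *
for c in("top","side"):
    im=camera(c);P=cloud(im)
    for n in ("tongs_shut","rest"):
        for m in masks_of(n,c)[:1]:
            q=P[m["mask"]];q=q[np.isfinite(q[:,0])]; 
            if n=="tongs_shut": q=q[(q[:,2]>120)&(q[:,2]<150)]
            r=cv2.minAreaRect(q[:,:2].astype(np.float32));print(c,n,m["score"],len(q),np.round(r[0],1),np.round(r[1]),r[2],np.round(q.min(0)),np.round(q.max(0)))
s=robot.read_state();print(s["t"],s["position"],s["orientation"],s["opening"])
E
```

```text
top tongs_shut 0.63 363 [638.6 182.2] [ 29. 180.] 3.0266332626342773 [623.  92. 120.] [657. 273. 142.]
top rest 0.65 459 [639.8 155.5] [64. 66.] 1.7739027738571167 [608. 122.  -4.] [673. 188.  28.]
side tongs_shut 0.86 552 [640.7 191.6] [ 27. 167.] 3.219472885131836 [625. 108. 120.] [657. 275. 138.]
side rest 0.68 805 [544.5 251.6] [ 45. 118.] 3.2604761123657227 [519. 192.   2.] [568. 311.  76.]
7.725 [640.59410555 183.83247492 148.41297573] [-4.75107960e-06  6.92251652e-01  7.21656182e-01 -7.20502832e-05] 0.2925341788885889
```

Emit:
send_rows([
  [0,0,0.04,0,0,0,-1],
  [0,0,0.035,0,0,0,-1],
  [0,0,0.02,0,0,0,-1],
  [0,0,0.008,0,0,0,-1],
  [0,0,0.002,0,0,0,-1],
])

```text
t: 8.35
position: [641.0, 183.9, 43.7]
orientation: [0.0, 0.692, 0.722, 0.0]
contact_force: [0.4, -0.7, 0.3]
opening: 0.294
finger_force: 30.0
```

Emit:
send_rows([
  [0,0,0.0005,0,0,0,-1],
  [0,0,0,0,0,0,0],
  [0,0,0,0,0,0,0],
  [0,0,0,0,0,0,0],
  [0,0,0,0,0,0,0],
])

```text
t: 8.98
position: [640.7, 183.8, 43.1]
orientation: [0.0, 0.692, 0.722, 0.0]
contact_force: [0.3, -0.5, 0.8]
opening: 0.503
finger_force: 0.0
```

Emit:
send_rows([
  [0,0,-0.03,0,0,0,0],
  [0,0,-0.04,0,0,0,0],
  [0,0,-0.04,0,0,0,0.6],
  [0,0,0,0,0,9,0.6],
  [0,0,0,0,0,9,0.6],
])

```text
t: 9.6
position: [640.9, 183.9, 153.9]
orientation: [0.0, 0.798, 0.603, 0.001]
contact_force: [-0.2, -0.2, -1.7]
opening: 0.777
finger_force: 0.0
```

Emit:
send_rows([
  [0,0,0,0,0,9.3,0.6],
  [0,0,0,0,0,9.3,0.6],
  [0,0,0,0,0,9.3,0.6],
  [0,0,0,0,0,9.3,0.6],
  [0,0,0,0,0,9.3,0.6],
])

```text
t: 10.22
position: [640.5, 183.8, 152.9]
orientation: [0.0, 0.971, 0.239, -0.0]
contact_force: [-0.1, 0.5, 0.3]
opening: 0.797
finger_force: 0.0
```

Emit:
send_rows([
  [0,0,0,0,0,9.3,0.6],
  [0,0,0,0,0,9.3,0.6],
  [0,0,0,0,0,9.3,0.6],
  [-0.025,0.044,0,0,0,0,0.6],
  [-0.025,0.044,0,0,0,0,0.6],
])

```text
t: 10.85
position: [590.1, 95.2, 152.7]
orientation: [0.0, 1.0, 0.001, -0.0]
contact_force: [0.5, -0.2, -0.6]
opening: 0.8
finger_force: 0.0
```

Emit:
send_rows([
  [-0.025,0.044,0,0,0,0,0.6],
  [-0.025,0.044,0,0,0,0,0.6],
  [-0.025,0.044,0,0,0,0,0.6],
  [-0.024,0.045,0,0,0,0,0.6],
  [0,0,0,0,0,0,0.6],
])

```text
t: 11.48
position: [490.2, -83.6, 153.2]
orientation: [0.0, 1.0, -0.002, -0.0]
contact_force: [0.7, 0.3, 0.0]
opening: 0.801
finger_force: 0.0
```

```bash
python3 - <<'E'
from h import *
for c in("top","side"):
    im,P=rep(c,["tongs_shut","rest","rye_roll","jam_jar"])
    cv2.imwrite(f"pics/{c}1.png",cv2.resize(im["color"][130:350,90:490] ,None,fx=2,fy=2,interpolation=3))
s=robot.read_state();print(s["t"],s["position"],s["orientation"],s["opening"])
E
```

```text
tongs_shut 0.67 bb [210. 220.  77.  18.] lo [626.  95.  16.] hi [655. 268.  34.] mid [640.3 181.5  25.1] rect [641.4 179.8] [ 30. 195.] 1.4 topmean [639.9 183.   29.6]
rest 0.77 bb [207. 219.  51.  30.] lo [607. 124.   6.] hi [672. 239.  25.] mid [639.3 181.6  15.3] rect [641.8 183. ] [ 70. 121.] 2.0 topmean [637.2 181.9  13.8]
jam_jar 0.69 bb [266. 168.  22.  27.] lo [733.  -2.  13.] hi [785.  51.  77.] mid [759.   24.6  45. ] rect [766.   18.9] [59. 73.] 37.3 topmean [760.9  24.3  73.9]
tongs_shut 0.62 bb [253. 276.  20.  73.] lo [625.  79.  11.] hi [657. 274.  32.] mid [641.2 176.7  21.8] rect [644.5 164.5] [ 35. 223.] 4.3 topmean [640.4 193.5  28.1]
rest 0.6 bb [255. 283.  40.  47.] lo [608. 132.   3.] hi [671. 245.  23.] mid [639.3 188.5  12.9] rect [640.  186.4] [ 66. 120.] 2.9 topmean [636.7 190.8  13.2]
rest 0.43 bb [335. 183.  23.  21.] lo [ 470. -167.   15.] hi [ 524. -133.   47.] mid [ 496.8 -150.2   30.8] rect [ 503.8 -106.1] [138.  57.] 82.6 topmean [ 497.7 -148.8   40.8]
rye_roll 0.6 bb [334. 205.  26.  24.] lo [466. -93.   3.] hi [522. -50.  51.] mid [493.9 -71.3  27.1] rect [483.1 -82.7] [83. 54.] 36.8 topmean [493.9 -71.6  44.2]
jam_jar 0.7 bb [220. 217.  23.  42.] lo [735.   2.  -2.] hi [786.  57.  75.] mid [760.1  29.4  36.5] rect [768.4   7.8] [ 64. 105.] 24.8 topmean [760.8  32.7  71.7]
11.975 [492.0993189  -80.57986402 152.86107784] [ 1.31229368e-05  9.99999494e-01  1.00501029e-03 -3.06217161e-05] 0.7969427673087914
```

View pics/side1.png

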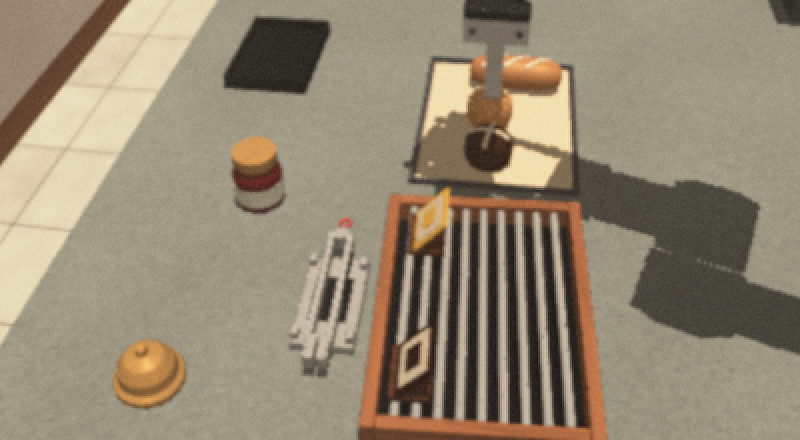

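Emit:
send_rows([
  [0,0,0.04,0,0,0,0.6],
  [0,0,0.04,0,0,0,0.6],
  [0,0,0.025,0,0,0,0.6],
  [0,0,0.016,0,0,0,0.6],
  [0,0,0,0,0,0,0.6],
])

```text
t: 12.6
position: [491.0, -80.7, 30.8]
orientation: [-0.0, 1.0, 0.001, -0.001]
contact_force: [-0.3, -0.3, -0.4]
opening: 0.801
finger_force: 0.0
```

Emit:
send_rows([
  [0,0,0,0,0,0,-1],
  [0,0,0,0,0,0,-1],
  [0,0,0,0,0,0,-1],
  [0,0,0,0,0,0,-1],
  [0,0,-0.01,0,0,0,-1],
])

```text
t: 13.22
position: [491.0, -81.1, 41.8]
orientation: [-0.0, 1.0, 0.0, -0.001]
contact_force: [-0.3, 0.3, -0.3]
opening: 0.645
finger_force: 30.0
```

Emit:
send_rows([
  [0,0,-0.04,0,0,0,-1],
  [0,0,-0.045,0,0,0,-1],
  [-0.002,-0.0447,0,0,0,0,-1],
  [-0.002,-0.0447,0,0,0,0,-1],
  [-0.002,-0.0447,0,0,0,0,-1],
])

```text
t: 13.85
position: [485.3, 53.9, 127.5]
orientation: [0.0, 1.0, -0.0, 0.0]
contact_force: [0.3, 0.2, -0.3]
opening: 0.642
finger_force: 30.0
```

Emit:
send_rows([
  [-0.002,-0.0447,0,0,0,0,-1],
  [-0.002,-0.0447,0,0,0,0,-1],
  [-0.002,-0.0447,0,0,0,0,-1],
  [-0.002,-0.0447,0,0,0,0,-1],
  [-0.002,-0.0447,0,0,0,0,-1],
])

```text
t: 14.48
position: [475.1, 277.6, 127.3]
orientation: [0.0, 1.0, 0.0, -0.0]
contact_force: [0.9, 0.5, -0.1]
opening: 0.643
finger_force: 30.0
```

Emit:
send_rows([
  [0,0,0,0,0,0,-1],
  [0,0,0.03,0,0,0,-1],
  [0,0,0.025,0,0,0,-1],
  [0,0,0.01,0,0,0,-1],
  [0,0,0,0,0,0,-1],
])

```text
t: 15.1
position: [475.3, 275.5, 61.7]
orientation: [0.0, 1.0, -0.0, -0.001]
contact_force: [-0.3, -0.9, -0.9]
opening: 0.642
finger_force: 30.0
```

```bash
python3 - <<'E'
from h import *
for c in("top","side"):
    im,P=rep(c,["rye_roll","ticket_brown","ticket_yellow"])
    cv2.imwrite(f"pics/{c}2.png",cv2.resize(im["color"][130:350,90:490] ,None,fx=2,fy=2,interpolation=3))
s=robot.read_state();print(s["t"],s["position"],s["orientation"],s["opening"])
E
```

```text
rye_roll 0.56 bb [207. 219.  49.  31.] lo [607. 126.   7.] hi [671. 237.  24.] mid [639.  181.6  15.3] rect [639.4 182.2] [ 66. 119.] 2.0 topmean [635.7 182.5  13.8]
rye_roll 0.4 bb [170. 292.   7.  25.] lo [445. 243.   5.] hi [493. 285. 161.] mid [469.  263.7  83. ] rect [464.  261.9] [40. 53.] 72.9 topmean [457.1 246.1 158.5]
ticket_brown 0.7 bb [171. 261.  28.  22.] lo [520. 246.   8.] hi [561. 306.  77.] mid [540.4 276.   42.4] rect [540.4 272.1] [94. 55.] 68.0 topmean [527.  270.9  74.5]
ticket_yellow 0.74 bb [244. 250.  22.  21.] lo [528.  62.  32.] hi [569. 119.  76.] mid [548.3  90.7  53.9] rect [549.4  90.7] [44. 57.] 4.2 topmean [535.8  90.1  69.2]
ticket_yellow 0.64 bb [264. 167.  24.  27.] lo [733.  -3.   7.] hi [786.  50.  78.] mid [759.7  23.3  42.4] rect [765.   18.4] [57. 72.] 37.7 topmean [761.   24.4  74. ]
rye_roll 0.43 bb [329. 324.  27.  10.] lo [458. 299.  41.] hi [497. 307.  56.] mid [477.6 303.   48.6] rect [477.6 303.5] [ 7. 40.] 88.2 topmean [480.  303.1  49.3]
ticket_brown 0.66 bb [297. 312.  25.  39.] lo [522. 251.  30.] hi [560. 310.  74.] mid [541.1 280.3  51.9] rect [541.  279.3] [40. 64.] 1.1 topmean [529.9 280.3  66.5]
ticket_yellow 0.68 bb [304. 241.  23.  35.] lo [529.  61.   7.] hi [571. 123.  74.] mid [549.7  92.   40.5] rect [554.5  57.6] [ 43. 135.] 6.1 topmean [537.4  94.9  67.3]
ticket_yellow 0.59 bb [296. 312.  23.  42.] lo [521. 237.   5.] hi [562. 310.  74.] mid [541.4 273.3  39.3] rect [544.6 259.3] [ 44. 105.] 6.5 topmean [529.  281.1  67.2]
15.5 [475.85060506 276.47280509  62.47148828] [-1.39308331e-04  9.99999802e-01  3.62682055e-04  4.95373729e-04] 0.6449805134290749
```

View pics/side2.png

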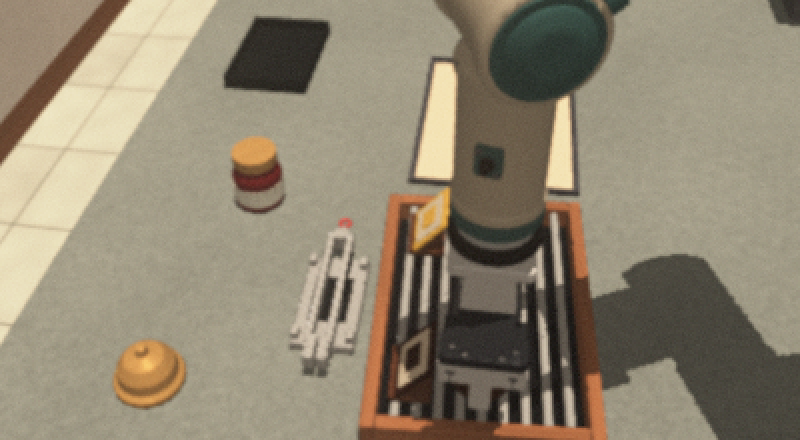

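Emit:
send_rows([
  [0,0,0.0015,0,0,0,-1],
  [0,0,0.0005,0,0,0,-1],
  [0,0,0,0,0,0,0.5],
  [0,0,0,0,0,0,0.5],
  [0,0,0,0,0,0,0.5],
])

```text
t: 16.12
position: [475.6, 276.4, 60.0]
orientation: [0.0, 1.0, 0.0, 0.0]
contact_force: [0.6, -0.4, 0.2]
opening: 0.746
finger_force: 0.0
```

Emit:
send_rows([
  [0,0,-0.01,0,0,0,0.5],
  [0,0,-0.035,0,0,0,0.5],
  [0,0,-0.035,0,0,0,0.6],
  [0.0025,0.055,-0.01,0,0,0,0.6],
  [0.0025,0.055,0,0,0,0,0.6],
])

```text
t: 16.75
position: [481.8, 165.8, 152.0]
orientation: [-0.0, 1.0, 0.001, 0.002]
contact_force: [1.0, -1.0, -0.0]
opening: 0.801
finger_force: 0.0
```

Emit:
send_rows([
  [0.0025,0.055,0,0,0,0,0.6],
  [0.0025,0.055,0,0,0,0,0.6],
  [0.0025,0.055,0,0,0,0,0.6],
  [0.0025,0.055,0,0,0,0,0.6],
  [0.0025,0.055,0,0,0,0,0.6],
])

```text
t: 17.38
position: [493.5, -110.5, 150.9]
orientation: [0.0, 1.0, 0.0, 0.001]
contact_force: [1.4, -0.2, 0.4]
opening: 0.798
finger_force: 0.0
```

Emit:
send_rows([
  [0.0025,0.055,0,0,0,0,0.6],
  [0,0,0,0,0,0,0.6],
  [0,0,0,0,0,0,0.6],
  [0,0,0,0,0,0,0.6],
  [0,0,0,0,0,0,0.6],
])

```text
t: 18.0
position: [495.8, -162.3, 150.1]
orientation: [-0.0, 1.0, 0.001, 0.0]
contact_force: [0.2, -0.8, -0.1]
opening: 0.802
finger_force: 0.0
```

```bash
python3 - <<'E'
from h import *
for c in("top","side"):
    im,P=rep(c,["rye_roll","ticket_brown","ticket_yellow","sesame_roll","tongs_shut"])
    cv2.imwrite(f"pics/{c}3.png",cv2.resize(im["color"][130:350,90:490] ,None,fx=2,fy=2,interpolation=3))
s=robot.read_state();print(s["t"],s["position"],s["orientation"],s["opening"])
E
```

```text
rye_roll 0.98 bb [173. 290.  26.  30.] lo [447. 246.   4.] hi [501. 301.  77.] mid [473.9 273.3  40.8] rect [471.9 280.1] [58. 74.] 25.6 topmean [475.2 272.9  70. ]
ticket_brown 0.68 bb [169. 262.  24.  19.] lo [520. 247.  27.] hi [560. 306.  76.] mid [540.1 276.4  51.3] rect [540.2 280.5] [41. 69.] 3.2 topmean [528.1 275.2  68.3]
ticket_yellow 0.68 bb [246. 249.  24.  24.] lo [528.  60.  21.] hi [568. 118.  75.] mid [547.9  89.3  48.2] rect [548.2  91.3] [42. 65.] 4.3 topmean [536.1  89.4  68.4]
ticket_yellow 0.48 bb [211. 284. 131. 104.] lo [374.  29.   1.] hi [587. 327.  35.] mid [480.2 178.   18.4] rect [479.8 178.6] [223. 310.] 3.7 topmean [474.4 175.3  28.8]
sesame_roll 0.51 bb [267. 166.  22.  28.] lo [733.  -4.   7.] hi [786.  48.  78.] mid [759.3  22.   42.4] rect [762.2  18.3] [54. 71.] 28.6 topmean [760.5  23.7  73.8]
sesame_roll 0.35 bb [387. 286.  19.  31.] lo [ 404. -270.    5.] hi [ 472. -229.   51.] mid [ 437.9 -249.8   27.6] rect [ 438.1 -251.2] [77. 45.] 5.5 topmean [ 440.9 -249.7   44. ]
tongs_shut 0.85 bb [211. 220.  76.  19.] lo [625.  92.  -1.] hi [660. 269.  34
[... 363 characters left out ...]
rect [542.2 261.5] [41. 98.] 3.4 topmean [529.  281.1  67.2]
ticket_yellow 0.79 bb [305. 240.  19.  35.] lo [529.  64.  25.] hi [572. 123.  74.] mid [550.6  93.8  49.7] rect [552.1  83.6] [44. 82.] 6.5 topmean [537.1  95.8  67.4]
sesame_roll 0.32 bb [331. 292. 128. 134.] lo [373.  34.   2.] hi [587. 339.  34.] mid [479.8 186.6  17.9] rect [485.4 163.2] [225. 349.] 3.7 topmean [472.5 204.3  28. ]
tongs_shut 0.77 bb [253. 279.  24.  72.] lo [625.  85.  10.] hi [657. 274.  32.] mid [641.1 179.4  21.3] rect [644.3 164.5] [ 34. 225.] 3.5 topmean [640.2 195.3  28.1]
18.6 [ 495.83804523 -163.69442293  149.91850902] [ 2.47033057e-05  9.99999963e-01  2.67981078e-04 -3.50943385e-05] 0.7983746917822828
```

View pics/top3.png

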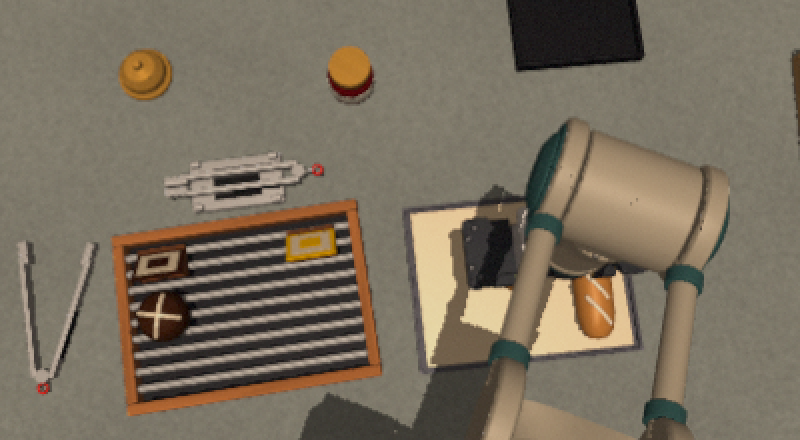

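Emit:
send_rows([
  [0,0,0.04,0,0,0,0.6],
  [0,0,0.04,0,0,0,0.6],
  [0,0,0.025,0,0,0,0.6],
  [0,0,0.01,0,0,0,0.6],
  [0,0,0,0,0,0,0.6],
])

```text
t: 19.23
position: [495.9, -163.7, 34.8]
orientation: [-0.0, 1.0, 0.0, -0.0]
contact_force: [-0.4, 0.3, -0.3]
opening: 0.803
finger_force: 0.0
```

Emit:
send_rows([
  [0,0,0,0,0,0,-1],
  [0,0,0,0,0,0,-1],
  [0,0,0,0,0,0,-1],
  [0,0,0,0,0,0,-1],
  [0,0,-0.01,0,0,0,-1],
])

```text
t: 19.85
position: [495.1, -163.3, 44.8]
orientation: [-0.0, 1.0, 0.0, -0.001]
contact_force: [0.9, 0.9, -0.3]
opening: 0.65
finger_force: 30.0
```

Emit:
send_rows([
  [0,0,-0.04,0,0,0,-1],
  [0,0,-0.045,0,0,0,-1],
  [-0.002,-0.042,0,0,0,0,-1],
  [-0.002,-0.042,0,0,0,0,-1],
  [-0.002,-0.042,0,0,0,0,-1],
])

```text
t: 20.48
position: [489.3, -36.4, 130.4]
orientation: [-0.0, 1.0, -0.0, 0.0]
contact_force: [-0.1, 0.1, -0.9]
opening: 0.643
finger_force: 30.0
```

Emit:
send_rows([
  [-0.002,-0.042,0,0,0,0,-1],
  [-0.002,-0.042,0,0,0,0,-1],
  [-0.002,-0.042,0,0,0,0,-1],
  [0,0,0,0,0,0,-1],
  [0,0,0.03,0,0,0,-1],
])

```text
t: 21.1
position: [485.7, 88.4, 101.6]
orientation: [0.0, 1.0, 0.001, 0.003]
contact_force: [0.3, 0.7, -0.3]
opening: 0.646
finger_force: 30.0
```

Emit:
send_rows([
  [0,0,0.03,0,0,0,-1],
  [0,0,0.007,0,0,0,-1],
  [0,0,0.002,0,0,0,-1],
  [0,0,0,0,0,0,-1],
  [0,0,0,0,0,0,-1],
])

```text
t: 21.72
position: [484.5, 88.3, 61.8]
orientation: [0.0, 1.0, 0.0, 0.001]
contact_force: [-1.0, -0.3, 0.0]
opening: 0.644
finger_force: 30.0
```

Emit:
send_rows([
  [0,0,0.0012,0,0,0,-1],
  [0,0,0,0,0,0,-1],
  [0,0,0,0,0,0,0.5],
  [0,0,0,0,0,0,0.5],
  [0,0,0,0,0,0,0.5],
])

```text
t: 22.35
position: [483.6, 88.4, 59.7]
orientation: [0.0, 1.0, 0.0, -0.0]
contact_force: [-0.0, 1.1, -0.4]
opening: 0.751
finger_force: 0.0
```

Emit:
send_rows([
  [0,0,-0.01,0,0,0,0.5],
  [0,0,-0.035,0,0,0,0.5],
  [0,0,-0.04,0,0,0,0.5],
  [-0.0028,0.0484,0,0,0,0,0.5],
  [-0.0028,0.0484,0,0,0,0,0.5],
])

```text
t: 22.98
position: [478.7, -9.2, 146.2]
orientation: [0.0, 1.0, 0.001, 0.001]
contact_force: [0.4, -0.6, -0.1]
opening: 0.748
finger_force: 0.0
```

Emit:
send_rows([
  [-0.0028,0.0484,0,0,0,0,0.5],
  [-0.0028,0.0484,0,0,0,0,0.5],
  [-0.0028,0.0484,0,0,0,0,0.5],
  [-0.0028,0.0484,0,0,0,0,0.5],
  [-0.0028,0.0484,0,0,0,0,0.5],
])

```text
t: 23.6
position: [464.2, -252.1, 145.5]
orientation: [0.0, 1.0, 0.0, 0.0]
contact_force: [-0.2, -0.5, 0.4]
opening: 0.75
finger_force: 0.0
```

```bash
python3 - <<'E'
from h import *
for c in("top","side"):
    im,P=rep(c,["rye_roll","ticket_yellow","sesame_roll","long_roll"])
    cv2.imwrite(f"pics/{c}4.png",cv2.resize(im["color"][130:350,90:490] ,None,fx=2,fy=2,interpolation=3))
s=robot.read_state();print(s["t"],s["position"],s["orientation"],s["opening"])
E
```

```text
rye_roll 0.6 bb [171. 287.  26.  28.] lo [448. 246.  10.] hi [502. 304.  77.] mid [474.9 275.   43.5] rect [475.2 282. ] [63. 75.] 8.9 topmean [474.9 273.   70. ]
rye_roll 0.43 bb [169. 261.  27.  18.] lo [520. 247.  31.] hi [561. 306.  75.] mid [540.4 276.5  53.3] rect [540.5 279.3] [42. 65.] 3.8 topmean [528.  274.5  68.8]
ticket_yellow 0.59 bb [245. 252.  22.  20.] lo [528.  62.  33.] hi [568. 118.  75.] mid [547.9  90.3  54. ] rect [548.3  90.2] [42. 59.] 4.4 topmean [535.9  89.4  68.9]
sesame_roll 0.64 bb [250. 277.  26.  23.] lo [458.  59.  53.] hi [509. 112.  76.] mid [483.6  85.6  64.7] rect [483.9  86.2] [57. 55.] 84.9 topmean [483.8  86.3  69.3]
long_roll 0.61 bb [266. 168.  25.  30.] lo [733.  -3.  13.] hi [785.  50.  78.] mid [758.9  23.6  45.2] rect [759.1  24.4] [56. 56.] 51.2 topmean [761.2  24.4  73.8]
long_roll 0.48 bb [389. 272.  15.  48.] lo [ 404. -269.   26.] hi [ 527. -230.   50.] mid [ 465.4 -249.4   37.8] rect [ 460.4 -250.5] [ 82. 123.] 58.3 topmean [ 434.4 -249.7   45. ]
rye_roll 0.91 bb [332. 314.  36.  38.] lo [447. 256.  29.] hi [504. 307.  76.] mid [475.
[... 199 characters left out ...]
 56.1] [ 41. 136.] 6.0 topmean [537.4  95.6  67.2]
sesame_roll 0.67 bb [332. 243.  30.  29.] lo [459.  69.  32.] hi [513. 119.  75.] mid [485.9  93.9  53.3] rect [476.4  77.9] [92. 58.] 58.5 topmean [485.2  97.   68. ]
sesame_roll 0.22 bb [305. 241.  21.  33.] lo [529.  65.  29.] hi [568. 123.  74.] mid [548.6  93.9  51.9] rect [549.   92.7] [40. 63.] 5.2 topmean [537.2  95.5  67.3]
long_roll 0.77 bb [348. 165.  48.  14.] lo [ 409. -257.   12.] hi [ 524. -225.   49.] mid [ 466.3 -241.2   30.4] rect [ 466.2 -242.9] [126.  40.] 0.9 topmean [ 465.1 -240.7   41.8]
24.1 [ 464.39827078 -249.28277303  144.94496088] [-3.77583430e-05  9.99999374e-01  1.11812823e-03  2.58341221e-05] 0.7527646303682423
```

View pics/side4.png

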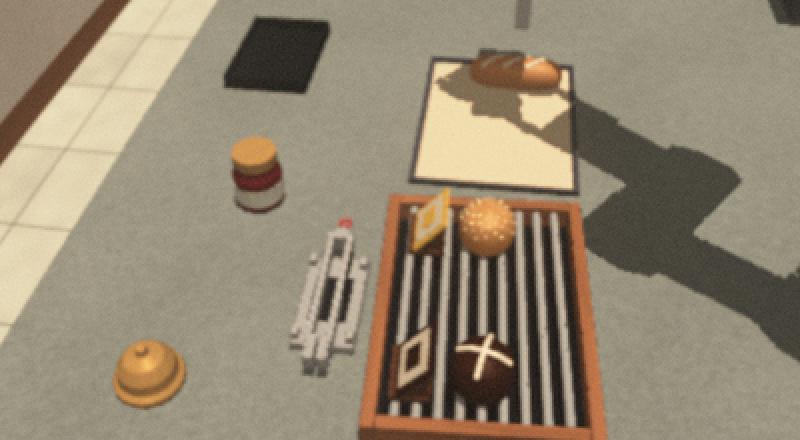

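Emit:
send_rows([
  [0.0005,0,0.04,0,0,0,0.5],
  [0,0,0.04,0,0,0,0.5],
  [0,0,0.02,0,0,0,0.5],
  [0,0,0.011,0,0,0,0.5],
  [0,0,0,0,0,0,0.5],
])

```text
t: 24.72
position: [464.8, -250.0, 33.5]
orientation: [-0.0, 1.0, 0.001, -0.0]
contact_force: [-0.5, 0.5, 0.2]
opening: 0.749
finger_force: 0.0
```

Emit:
send_rows([
  [0,0,0,0,0,0,-1],
  [0,0,0,0,0,0,-1],
  [0,0,0,0,0,0,-1],
  [0,0,0,0,0,0,-1],
  [0,0,-0.01,0,0,0,-1],
])

```text
t: 25.35
position: [464.1, -250.0, 43.5]
orientation: [-0.001, 1.0, 0.0, -0.001]
contact_force: [0.3, -0.1, -0.8]
opening: 0.489
finger_force: 29.9
```

Emit:
send_rows([
  [0,0,-0.045,0,0,0,-1],
  [0,0,-0.045,0,0,0,-1],
  [0.0017,-0.048,0,0,0,0,-1],
  [0.0017,-0.048,0,0,0,0,-1],
  [0.0017,-0.048,0,0,0,0,-1],
])

```text
t: 25.98
position: [469.6, -105.2, 134.2]
orientation: [0.0, 1.0, -0.0, 0.0]
contact_force: [-0.3, 0.3, -1.3]
opening: 0.488
finger_force: 29.9
```

Emit:
send_rows([
  [0.0017,-0.048,0,0,0,0,-1],
  [0.0017,-0.048,0,0,0,0,-1],
  [0.0017,-0.048,0,0,0,0,-1],
  [0.0017,-0.048,0,0,0,0,-1],
  [0.0017,-0.048,0,0,0,0,-1],
])

```text
t: 26.6
position: [477.9, 135.1, 134.1]
orientation: [0.0, 1.0, 0.0, 0.0]
contact_force: [-0.0, 0.1, -1.3]
opening: 0.486
finger_force: 29.9
```

Emit:
send_rows([
  [0.0017,-0.0484,0,0,0,0,-1],
  [0,0,0,0,0,-2,-1],
  [0,0,0.035,0,0,0,-1],
  [0,0,0.03,0,0,0,-1],
  [0,0,0.006,0,0,0,-1],
])

```text
t: 27.22
position: [478.1, 180.6, 61.2]
orientation: [0.001, 1.0, 0.018, -0.002]
contact_force: [-0.6, 0.1, -0.6]
opening: 0.489
finger_force: 29.9
```

Emit:
send_rows([
  [0,0,0.002,0,0,0,-1],
  [0,0,0,0,0,0,-1],
  [0,0,0,0,0,0,-1],
  [0,0,0,0,0,0,-1],
  [0,0,0,0,0,0,-1],
])

```text
t: 27.85
position: [480.0, 182.0, 61.1]
orientation: [-0.0, 1.0, 0.018, 0.0]
contact_force: [0.6, -0.4, -1.6]
opening: 0.49
finger_force: 29.9
```

Emit:
send_rows([
  [0,0,0.001,0,0,0,-1],
  [0,0,0.001,0,0,0,-1],
  [0,0,0,0,0,0,0.3],
  [0,0,0,0,0,0,0.3],
  [0,0,0,0,0,0,0.3],
])

```text
t: 28.48
position: [479.8, 181.9, 58.6]
orientation: [0.0, 1.0, 0.018, -0.0]
contact_force: [0.5, 0.0, -0.3]
opening: 0.652
finger_force: 0.0
```

Emit:
send_rows([
  [0,0,-0.01,0,0,0,0.3],
  [0,0,-0.035,0,0,0,0.3],
  [0,0,-0.045,0,0,0,0.3],
  [0,0.05,-0.02,0,0,0,0.3],
  [0,0.055,0,0,0,0,0.3],
])

```text
t: 29.1
position: [485.3, 76.5, 171.6]
orientation: [0.0, 1.0, 0.019, 0.003]
contact_force: [0.2, 0.5, -0.5]
opening: 0.649
finger_force: 0.0
```

Emit:
send_rows([
  [0,0.055,0,0,0,0,0.3],
  [0,0.055,0,0,0,0,0.3],
  [0,0.055,0,0,0,0,0.3],
  [0,0.055,0,0,0,0,0.3],
  [0,0.05,0,0,0,0,0.3],
])

```text
t: 29.72
position: [493.2, -194.9, 169.6]
orientation: [0.0, 1.0, 0.017, 0.001]
contact_force: [0.8, 0.8, 0.4]
opening: 0.648
finger_force: 0.0
```

```bash
python3 - <<'E'
from h import *
for c in("top","side"):
    im,P=rep(c,["rye_roll","ticket_brown","ticket_yellow","sesame_roll","long_roll","tongs_shut","tongs_open","jam_jar"])
    cv2.imwrite(f"pics/{c}5.png",cv2.resize(im["color"][130:350,90:490] ,None,fx=2,fy=2,interpolation=3))
s=robot.read_state();print(s["t"],s["position"],s["orientation"],s["opening"])
E
```

```text
rye_roll 0.87 bb [172. 291.  24.  26.] lo [447. 246.  40.] hi [500. 300.  77.] mid [473.5 273.2  58.7] rect [473.2 280.1] [71. 58.] 84.5 topmean [475.2 272.8  70.2]
rye_roll 0.7 bb [249. 278.  29.  26.] lo [456.  58.  45.] hi [508. 113.  76.] mid [482.5  85.5  60.8] rect [482.9  86.1] [59. 57.] 86.3 topmean [483.8  86.5  69.4]
ticket_brown 0.6 bb [170. 260.  27.  19.] lo [521. 247.  32.] hi [560. 306.  75.] mid [540.3 276.3  53.6] rect [540.8 279.2] [68. 45.] 86.6 topmean [528.3 274.6  68.2]
ticket_yellow 0.8 bb [246. 252.  25.  23.] lo [528.  61.  32.] hi [568. 119.  76.] mid [548.1  89.8  53.9] rect [548.4  90. ] [42. 59.] 4.2 topmean [536.1  89.2  68.7]
ticket_yellow 0.37 bb [249. 278.  28.  23.] lo [457.  59.  50.] hi [511. 113.  76.] mid [483.9  85.9  63.4] rect [486.8  86.4] [58. 65.] 86.2 topmean [484.1  86.5  69.3]
sesame_roll 0.57 bb [248. 276.  25.  27.] lo [457.  59.  54.] hi [510. 113.  76.] mid [483.3  86.   65.3] rect [483.6  86.2] [59. 59.] 68.0 topmean [484.   86.5  69.3]
long_roll 0.56 bb [210. 282.  20.  51.] lo [421. 158.   7.] hi [539. 210.  75.] mid [480.1 183.7 
[... 2353 characters left out ...]
4] rect [643.6 165.2] [ 32. 223.] 2.9 topmean [639.2 196.3  28.3]
tongs_open 0.69 bb [314. 389. 119.  61.] lo [409. 377.  -1.] hi [582. 465.  18.] mid [495.5 420.8   8.6] rect [490.1 419.9] [106. 188.] 86.0 topmean [497.9 428.1  14.1]
tongs_open 0.51 bb [331. 313.  36.  37.] lo [450. 260.  36.] hi [504. 307.  76.] mid [476.9 283.6  56.2] rect [477.  282.6] [54. 58.] 62.4 topmean [476.7 283.8  68.8]
jam_jar 0.7 bb [220. 215.  24.  38.] lo [735.   6.   2.] hi [785.  57.  75.] mid [760.   31.3  38.8] rect [762.7  30.5] [56. 59.] 39.4 topmean [760.6  32.2  71.6]
30.625 [ 493.19018863 -192.67156529  168.76061842] [ 3.67775793e-05  9.99839471e-01  1.79173408e-02 -1.07345190e-06] 0.6528904529372246
```

View pics/top5.png

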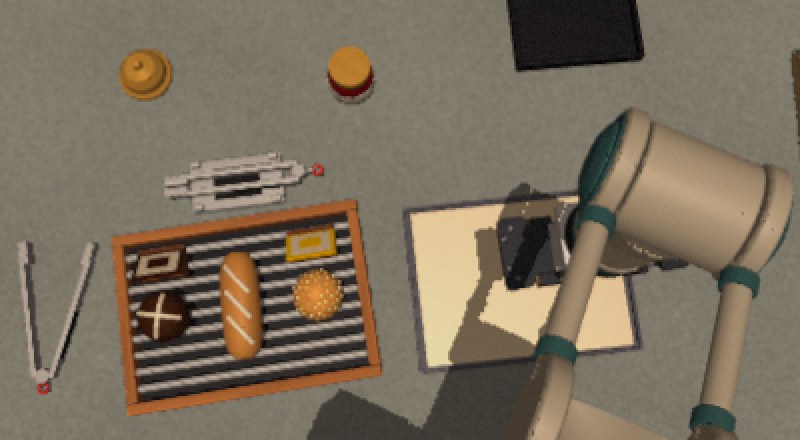

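The top view shows the rolls behind their tickets (rye at 160,316; sesame at 318,294), the long roll midway between them (240,305), and the tongs on the rest (240,180). The tickets, jar and open tongs have not moved.

```bash
python3 -c "
from rig import robot
print(robot.hand_in())"
```

```text
the job is handed in; nothing more can be done
None
```

I set out all three rolls and the shut tongs, let go of everything and handed the job in at about 31 s. The last camera measurements put everything within tolerance; the hand-in itself gave no verdict.

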